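# Take up the handwheel's play, then advance the margin guide by one true turn and lock it

### The job

On the paper punch gauge, turn the handwheel clockwise (seen from above) by its crank handle: it is worn and first turns freely, which does not count; from the point where it stiffens and the margin guide starts to move, give it exactly one full turn and do not overrun. Hold the crank with a light grip and do not pull hard on it. Then press the red lock plunger fully down without ramming it and let go, leaving the things round it where they are.

Things in the scene. Friction and masses are not known exactly. Their poses are not given: they have to be found in the camera images.
- punch_gauge: fixed gauge on the cabinet top: grey base plate 100 (x) x 170 (y) x 12 mm high, blue gear case 80 x 84 mm at its -y end up to z = 50 mm, on it a black handwheel. Origin: centre of the underside; z up, x away from the robot, y along the guide's travel. A blue end bearing (41 mm high) and the lock plunger stand at the +y end
- wheel_center (a point): point on the handwheel's vertical axis, 95 mm above the cabinet top (gauge frame 0, -42, 95 mm). The wheel is 86 mm across, its rim top 78 mm above the cabinet. The wheel's free play at the start is unknown, somewhere between 0.12 and 0.65 of a turn; turning in the play takes under 1 N at the crank, turning the screw about 6 to 8 N. Nothing stops the wheel at the right place
- crank_top (a point): centre of the top of the crank handle, an upright steel grip 17 mm thick, 44 mm high, spinning freely on its pin 38 mm from the wheel's axis; top 119 mm above the cabinet top, foot 75 mm. It starts at any angle round the wheel. A grip of 10 N is enough to lead it round; the forces of both fingers on it, squeeze and pull added up, should stay below 50 N
- guide_edge (a point): top edge of the margin guide, 38 mm above the cabinet top: the aluminium fence with a red pointer that the screw carries along the gauge's y. At the start it stands at y = 30 mm in the gauge's frame; one turn of the screw moves it 9 mm towards +y. It cannot be pushed by hand
- lock_plunger (a joint): travel of the lock plunger in m: 0 = up (start), 0.010 = fully down. It moves against about 5 N of friction up to a hard stop and stays where it is pushed; pushing on the stop should stay below 40 N
- plunger_top (a point): centre of the top of the lock plunger, a red disc 22 mm across on a black housing 30 mm across (32 mm high); when up its top is 56 mm above the cabinet top, fully down 46 mm. Gauge frame x -30, y 63 mm. Beyond the gauge stands a drawer tower (its front about 0.63 m from the robot in x), to the left of it a tall speaker; leave the gripper room there
- glue_stick: bystander: glue stick standing, 28 mm across, 90 mm high; origin at the centre of its underside
- earbud_case: bystander: white earbud case 49 x 57 x 22 mm; origin at the centre of its underside
- calculator: bystander: calculator 125 x 81 x 15 mm; origin at the centre of its underside
- tape_roll: bystander: roll of brown tape 96 mm across, 48 mm high; origin at the centre of its underside

How it is judged:
On the way, in this order (a step that is already met when the one before it is completed fails the run):
1. the free play is taken up and the margin guide has begun to move (y of guide_edge in the frame of punch_gauge above 0.0305 m).
2. the margin guide stands one turn (9 mm, within 0.75 mm) further on (y of guide_edge in the frame of punch_gauge between 0.03825 and 0.03975 m), for 0.3 s.
3. the lock plunger is pressed down (value of joint lock_plunger above 0.008 m), for 0.1 s.
At the end, for the whole second after the job is handed in: The margin guide stands 9 mm (one turn of the screw, within 0.75 mm or a twelfth of a turn) beyond its start and the lock plunger is at least 8 of its 10 mm down (all of step 2 and value of joint lock_plunger above 0.008 m); the robot touches nothing.
It fails at once if the margin guide is driven more than a twelfth of a turn too far (y of guide_edge in the frame of punch_gauge above 0.03975 m).
It fails at once if the crank or wheel is squeezed and pulled with more than 50 N (both fingers added) (contact force between the fingers and handwheel above 50 N).
It fails at once if the lock plunger is pressed with more than 40 N (contact force between the fingers and lock_plunger above 40 N).
It fails at once if a bystander is moved more than 20 mm (distance of any of glue_stick, earbud_case, calculator, tape_roll from where it was at the start of the episode above 0.02 m).
It also fails if it takes over 72 s, if anything falls off the work surface, if the arm or the gripper's body presses on something with over 40 N, if the wrist force passes 120 N, or if a joint passes its speed limit or range.

### The arm

A 6-joint arm with a two-finger parallel gripper is mounted at the origin on a cart in front of the work surface, level with it; the furniture and walls round the work are solid. World frame = base frame: x ahead of the robot, y to its left, z up, the work surface at z = 0. Lengths are in m, angles in rad, forces in N, time in s.
With the tool pointing down it reaches from about 0.25 to 0.725 m from the base axis. Payload 9.7 kg.
Tool frame: the origin (TCP) lies between the finger pads; the fingertips stand 22 mm ahead of it and the grasp point (between the pads) lies 3 mm ahead of it; z points along the fingers, y is the line along which they close (so a half turn about z gives the same grasp; the last joint's range is limited). The gripper opens to 85 mm and grips with 20 to 120 N. Pads are 22 mm wide; open, the fingers measure 114 mm over their backs; the gripper's body (76 mm by 85 mm) begins 54 mm behind the grasp point. The pads swing forward as they close: fully open they stand 13 mm farther back than shut.
Start: joints at [-1.196, 0.087, 0.176, 1.66, 0, 1.571], TCP at [0.201, -0.512, 0.253] pointing down, gripper open.
Joint ranges: [-3.13, 3.13], [-0.85, 1.81], [-1.15, 1.24], [-2.2, 2.28], [-1.44, 1.52], [-3.14, 3.14]. Speed limits (rad/s): [2.22, 2.22, 2.57, 3.14, 3.14, 3.14].

### API

Orientations are given as a unit quaternion [w, x, y, z].
In Python, from bench import readout, cams, manip gives the robot as it stands.
- The arm moves only by the shell command python3 -m handwheel 'ROWS' [FORCE]. ROWS is text: rows parted by semicolons, each of 7 numbers parted by spaces: the shift along the tool's x, y, z in m, then the turn, a rotation vector about the tool's x, y, z in rad, then the opening, from -1 (shut) to 1 (fully open). A call has 1 to 5 rows; each row shifts and turns the commanded pose from where the row before left it, along the tool's axes as they then stand; what a row does not reach is not made up. A row lasts 1/8 s, in which the tool goes at most 62.5 mm and 10.7 degrees, less where a joint would pass 70% of its speed; a pose out of reach is approached as far as the arm can. A call with a gripper value outside its range is refused whole. The fingers move at their own pace and stop on an object; FORCE is the grip in N (left out, the last holds). Time passes only in rows, so rows that do not move let the fingers close. It gives the time, the measured TCP pose, the force, the opening and the grip force at its end, in the units of the state.
- readout.observe(): the state, without advancing time (a new reading comes with each control period).
- cams.read_camera(name): name is "scene" or "side" or "wrist"; returns a dict with "pixels" (480x640x3 uint8, red, green, blue), "camera_matrix" (3x3 intrinsics, pixels), "world_from_camera" (4x4, takes a point from camera to world coordinates); the wrist camera has in their place "T_tool_cam" (4x4, takes a point from camera to tool coordinates, whose origin is the TCP and whose axes are the flange's). Camera axes: x right, y down, z forward; pixel columns grow to the right and rows downward; lengths in m; the calibration is good to about 2 mm. A picture is of the moment at which its call begins: read the wrist's pose just before it. There is no depth.
- manip.hand_in(): hands the job in; it is judged then, once.
The state is a dict: "time_s": time; "joint_pos": joint angles; "qd": joint speeds; "joint_efforts": joint torques, N m; "eef_pos": TCP position; "eef_rot": TCP orientation; "contact_force": force on the tool from outside, world axes, zero at the start; "torque": the same for the moment, N m; "width": opening from 0.0 (shut) to 1.0 (fully open); "gripper_force": force on a finger pad.
Only numpy, scipy, OpenCV 4.12 (cv2) and the standard library are available. Lean on these libraries where they do the work, as an engineer would, in place of code of your own. Each camera call takes 0.05 s, during which the arm holds its last target. There are 200 camera calls.

## Working session

There is one attempt and no reset: what is moved stays moved. The work goes in short steps, Python scripts to look and compute and a shell command to move; the robot and the scene stay as the last step left them, time stands still between calls to the robot, and variables do not carry over. Pictures are saved under pics/ and viewed, at most 10 in all, crops included, and the job is handed in when it is done.

```bash
ls; mkdir -p pics; python3 - <<'E'
from bench import readout,cams
import cv2,numpy as np
print(readout.observe())
ims=[]
for n in("scene","side"):
    c=cams.read_camera(n);cv2.imwrite(f'pics/{n}0.png',c['pixels'][:,:,::-1])
    np.savez(f'{n}0.npz',**{k:v for k,v in c.items()})
    print(n,c['camera_matrix'].round(1).tolist(),c['world_from_camera'].round(3).tolist())
c=cams.read_camera('wrist');print(c['T_tool_cam'].round(4).tolist(),c['camera_matrix'].tolist())
E
```

```text
pics
{'time_s': 0.0, 'joint_pos': array([-1.19603632e+00,  8.74863002e-02,  1.75109265e-01,  1.65980103e+00,
        1.02017060e-05,  1.57076289e+00]), 'qd': array([-0.0008579 , -0.0009092 ,  0.00037638,  0.00018737,  0.0026165 ,
        0.00040234]), 'joint_efforts': array([-8.63697278e-04, -5.20384777e+01,  4.64807081e+01,  1.61949563e-02,
       -1.60132737e-05,  2.67001576e-05]), 'eef_pos': array([ 0.2012541 , -0.51163471,  0.25255587]), 'eef_rot': array([-6.79730039e-04,  9.82492326e-01,  1.86301779e-01, -1.23676252e-04]), 'contact_force': array([0.26214031, 0.53140206, 1.46648773]), 'torque': array([-0.00723838, -0.01559906, -0.05780793]), 'gripper_force': 0.0, 'width': 0.996842390996579}
scene [[488.3, 0.0, 315.3], [0.0, 488.3, 235.8], [0.0, 0.0, 1.0]] [[-0.883, -0.373, 0.283, 0.243], [-0.468, 0.706, -0.531, 0.542], [-0.002, -0.602, -0.798, 0.906], [0.0, 0.0, 0.0, 1.0]]
side [[515.7, 0.0, 325.5], [0.0, 515.7, 239.2], [0.0, 0.0, 1.0]] [[-0.948, -0.208, 0.24, 0.311], [-0.317, 0.627, -0.711, 0.623], [-0.003, -0.751, -0.66, 0.707], [0.0, 0.0, 0.0, 1.0]]
[[0.0007, -0.9653, -0.2611, 0.0661], [1.0, 0.0007, 0.0001, 0.0], [0.0001, -0.2611, 0.9653, -0.1197], [0.0, 0.0, 0.0, 1.0]] [[426.61969618975434, 0.0, 319.9786632597878], [0.0, 426.61969618975434, 242.78884935031206], [0.0, 0.0, 1.0]]
```

View pics/scene0.png

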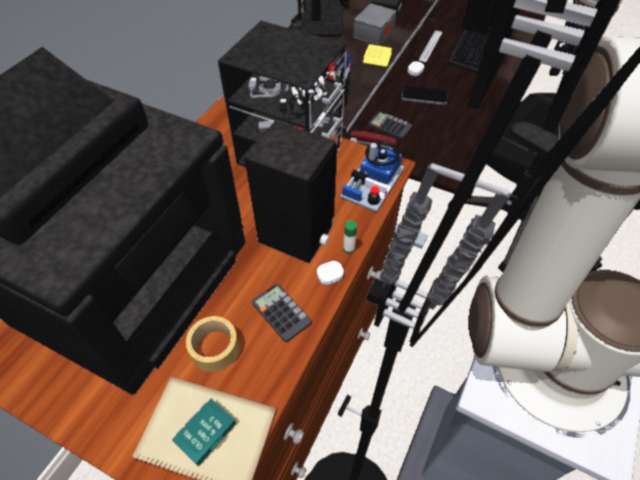

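View pics/side0.png

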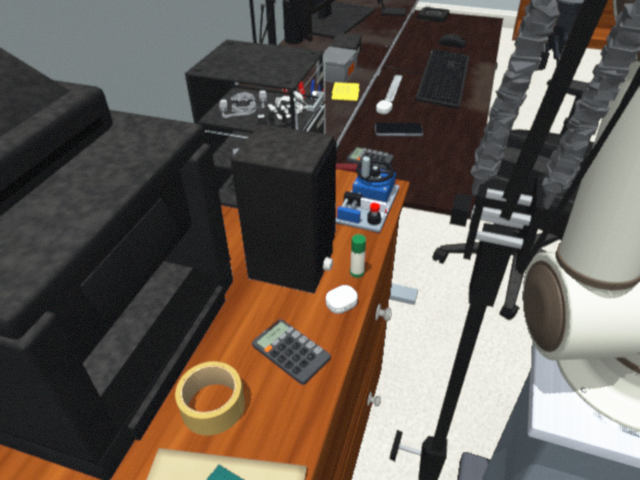

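Both views show the gauge at scene (372,175) and side (367,195): red plunger at scene (374,190) and side (375,208), crank at scene (372,150) and side (366,160). The speaker is to its left and the glue stick stands in front.

```bash
cat > h.py <<'E'
import numpy as np,cv2
from scipy.spatial.transform import Rotation as R
from bench import readout,cams
def Tw(o):
    T=np.eye(4);q=o['eef_rot'];T[:3,:3]=R.from_quat([q[1],q[2],q[3],q[0]]).as_matrix();T[:3,3]=o['eef_pos'];return T
def wrist(name):
    o=readout.observe();c=cams.read_camera('wrist');cv2.imwrite(f'pics/{name}.png',c['pixels'][:,:,::-1])
    W=Tw(o)@c['T_tool_cam'];np.savez(name+'.npz',pixels=c['pixels'],camera_matrix=c['camera_matrix'],world_from_camera=W);return o
def load(n):return np.load(n+'.npz')
def ray(c,uv):
    K=c['camera_matrix'];W=c['world_from_camera'];d=W[:3,:3]@np.linalg.solve(K,[uv[0],uv[1],1.]);return W[:3,3],d/np.linalg.norm(d)
def plane(c,uv,z):
    p,d=ray(c,uv);return p+d*(z-p[2])/d[2]
def tri(l):
    A=0;b=0
    for c,uv in l:
        p,d=ray(c,uv);M=np.eye(3)-np.outer(d,d);A=A+M;b=b+M@p
    x=np.linalg.solve(A,b);return x,[round(float(np.linalg.norm(np.cross(x-ray(c,u)[0],ray(c,u)[1]))),4) for c,u in l]
def mask(c,col):
    h=cv2.cvtColor(c['pixels'],cv2.COLOR_RGB2HSV);H,S,V=cv2.split(h)
    if col=='red':return (((H<8)|(H>172))&(S>170)&(V>90)).astype(np.uint8)
    if col=='blue':return ((H>100)&(H<125)&(S>130)&(V>50)).astype(np.uint8)
def blobs(c,col,amin=15):
    n,l,s,ce=cv2.connectedComponentsWithStats(mask(c,col));return [(s[i].tolist(),ce[i].round(1).tolist()) for i in range(1,n) if s[i][4]>=amin]
E
python3 - <<'E'
from h import *
ims=[]
for n,(u,v) in(('scene0',(372,175)),('side0',(367,195))):
    c=load(n);print(n,blobs(c,'red'),blobs(c,'blue',40))
    ims.append(cv2.resize(c['pixels'][v-50:v+50,u-40:u+40,::-1],None,fx=5,fy=5,interpolation=cv2.INTER_CUBIC))
cv2.imwrite('pics/crop0.png',np.hstack(ims))
a,b=load('scene0'),load('side0')
for z,ua,ub in((.056,(374,190),(375,208)),(.119,(373,149),(366,159))):
    print(plane(a,ua,z),plane(b,ub,z),tri([(a,ua),(b,ub)]))
for n,u in(('glue',(357,275)),('ear',(341,305))):print(n,plane(b,u,0))
E
```

```text
scene0 [([329, 62, 5, 9, 28], [330.9, 65.6]), ([371, 186, 8, 9, 58], [374.4, 190.3])] [([385, 148, 11, 7, 48], [389.9, 151.7]), ([361, 155, 41, 28, 533], [379.9, 169.7]), ([343, 186, 19, 14, 178], [351.7, 192.4])]
side0 [([298, 82, 6, 8, 34], [300.4, 85.5]), ([371, 203, 9, 9, 67], [374.4, 207.1])] [([353, 172, 43, 29, 673], [374.2, 187.8]), ([338, 207, 22, 16, 262], [348.5, 214.2])]
[ 0.48650452 -0.20749618  0.056     ] [ 0.48283534 -0.20244996  0.056     ] (array([ 0.48718842, -0.21497659,  0.046797  ]), [0.0019, 0.0019])
[ 0.52270751 -0.26913185  0.119     ] [ 0.52582909 -0.27896747  0.119     ] (array([ 0.51800619, -0.25161627,  0.13641657]), [0.0014, 0.0014])
glue [ 0.4782039  -0.05897699  0.        ]
ear [0.48481782 0.02366859 0.        ]
```

View pics/crop0.png

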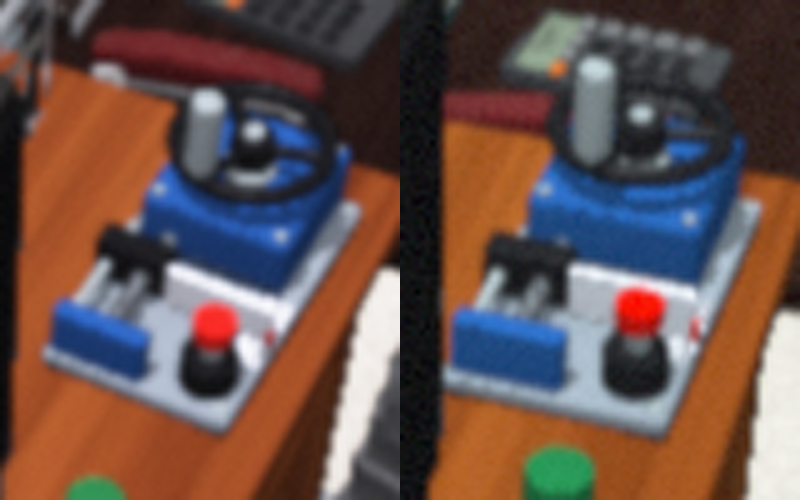

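```bash
python3 -m handwheel '0.056 -0.005 0 0 0 0 1;0.056 -0.005 0 0 0 0 1;0.056 -0.005 0 0 0 0 1;0.056 -0.005 0 0 0 0 1;0.056 -0.005 0 0 0 0 1'; python3 -m handwheel '0.054 -0.005 0 0 0 0 1;0 0 0 0 0 0.18 1;0 0 0 0 0 0.18 1;0 0 0 0 0 0.18 1;0 0 0 0 0 0.18 1'; python3 -c "
from h import *
print(readout.observe()['joint_pos'])"
```

```text
time_s: 0.78
eef_pos: [0.4542, -0.385, 0.2531]
eef_rot: [-0.0, 0.982, 0.186, -0.0]
contact_force: [-0.8, -0.3, 0.1]
width: 0.996
gripper_force: 0.0
time_s: 1.4
eef_pos: [0.5012, -0.3615, 0.2528]
eef_rot: [-0.0, 0.985, -0.175, -0.0]
contact_force: [0.3, 0.9, 0.6]
width: 0.995
gripper_force: 0.0
[-6.24914843e-01  2.56962979e-01  3.68920920e-01  1.68350773e+00
  1.14731923e-07  2.86769925e+00]
```

```bash
for i in 1 2 3; do python3 -m handwheel '0 0 0 0 0 -0.175 1;0 0 0 0 0 -0.175 1;0 0 0 0 0 -0.175 1;0 0 0 0 0 -0.175 1;0 0 0 0 0 -0.175 1' >/dev/null; done;  python3 -m handwheel '0 0 0 0 0 -0.175 1;0 0 0 0 0 -0.175 1;0 0 0 0 0 -0.175 1;0 0 0 0 0 -0.175 1;0 0 0 0 0 -0.167 1'; python3 -m handwheel '0 0.045 0 0 0 0 1;0 0.045 0 0 0 0 1;0 0 0 0 0 0 0;0 0 0 0 0 0 0'; python3 -c "
from h import *
o=wrist('w1');print(o['joint_pos'],o['eef_pos'],o['width'])"
```

```text
time_s: 3.9
eef_pos: [0.5011, -0.3616, 0.2529]
eef_rot: [-0.0, -0.005, 1.0, 0.0]
contact_force: [1.0, 0.2, 0.1]
width: 0.998
gripper_force: 0.0
time_s: 4.4
eef_pos: [0.5008, -0.2718, 0.2532]
eef_rot: [-0.0, -0.003, 1.0, -0.0]
contact_force: [0.4, 0.5, -0.1]
width: 0.602
gripper_force: 0.0
[-4.97150191e-01  1.35072993e-01  2.28284440e-01  1.66388198e+00
 -2.61001471e-04 -5.02843323e-01] [ 0.50079978 -0.27181602  0.25320493] 0.60190181660412
```

View pics/w1.png

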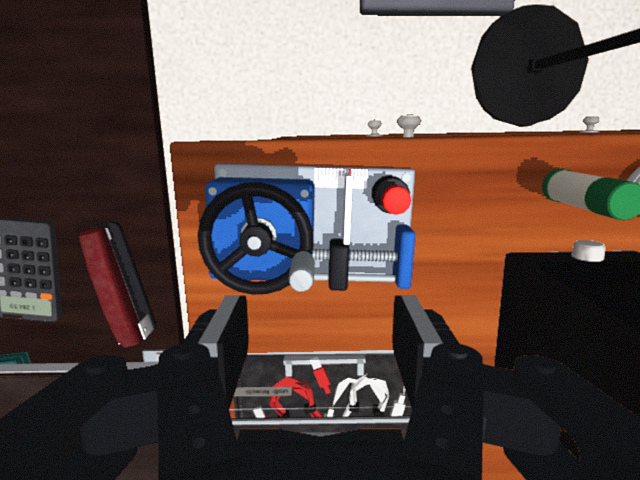

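Wrist view from above: wheel hub (254,242), crank top (301,278), plunger red (396,200), guide pointer at the fence top (348,172). A second view from another place follows for the heights.

```bash
python3 -m handwheel '0.04 -0.03 0 0 0 0 0;0.04 -0.03 0 0 0 0 0;0 0 0 0 0 0 0;0 0 0 0 0 0 0'; python3 - <<'E'
from h import *
o=wrist('w2');print(o['eef_pos'],o['width'])
for n in('w1','w2'):
    c=load(n);print([b for b in blobs(c,'red',100)])
E
```

```text
time_s: 4.95
eef_pos: [0.4209, -0.3328, 0.2531]
eef_rot: [-0.0, -0.002, 1.0, 0.0]
contact_force: [0.7, -0.1, 0.4]
width: 0.501
gripper_force: 0.0
[ 0.42091927 -0.33280166  0.25308883] 0.5012007791716907
[([382, 185, 29, 29, 651], [395.8, 199.1]), ([313, 367, 18, 27, 252], [322.3, 378.9]), ([273, 377, 42, 30, 397], [297.6, 388.2]), ([269, 396, 14, 12, 110], [274.8, 402.3])]
[([452, 283, 30, 29, 659], [466.3, 297.1])]
```

View pics/w2.png

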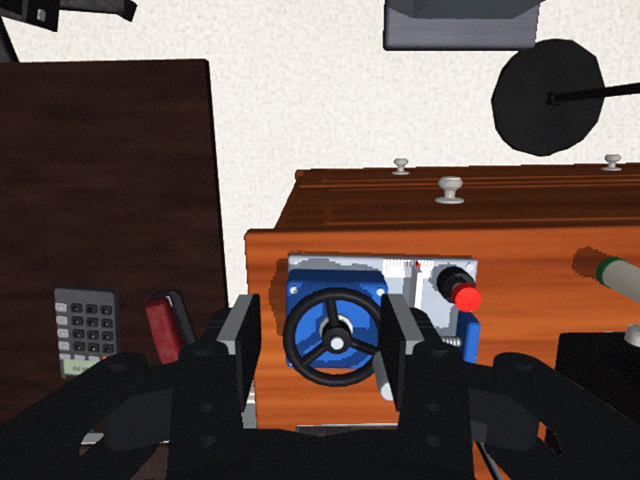

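Second view: hub top (338,343), crank top about (390,392, partly behind a finger), red disc (466,297).

```bash
python3 - <<'E'
from h import *
a,b=load('w1'),load('w2')
for n,u,v in(('red',(396,199.3),(466.5,298)),('hub',(254,242.5),(338,343)),('crank',(301,280),(389,394)),('guideptr',(349,172),(418,266)),('rimc',(257,238),(336,336.5))):
    p,r=tri([(a,u),(b,v)]);print(n,p.round(4),r)
red=plane(a,(396,199.3),.056);print('red',red,plane(b,(466.5,298),.056))
for z in(.095,.1):print('hub',plane(a,(254,242.5),z),plane(b,(338,343),z))
print('rim',plane(a,(257,238),.076),plane(b,(336,336.5),.076))
print('crank',plane(a,(301,278),.119),plane(b,(388,393),.119))
# base plate corners z=.012
for u in((216,166),(414,168)):print('corner',plane(a,u,.012))
for u in((289,254),(477,259)):print('corner',plane(b,u,.012))
E
```

```text
red [ 0.487  -0.2144  0.0529] [0.0, 0.0]
hub [ 0.5147 -0.3187  0.0772] [0.0004, 0.0004]
crank [ 0.5283 -0.2845  0.1204] [0.0013, 0.0013]
guideptr [ 0.4695 -0.2484  0.0245] [0.0001, 0.0001]
rimc [ 0.5153 -0.3191  0.0644] [0.0005, 0.0005]
red [ 0.48651626 -0.21494102  0.056     ] [ 0.48579376 -0.21560135  0.056     ]
hub [ 0.51016398 -0.31620716  0.095     ] [ 0.50485319 -0.31933489  0.095     ]
hub [ 0.50881221 -0.31541383  0.1       ] [ 0.50215849 -0.31958128  0.1       ]
rim [ 0.51193691 -0.31695228  0.076     ] [ 0.50959328 -0.32001432  0.076     ]
crank [ 0.52666783 -0.28355409  0.119     ] [ 0.52943031 -0.28590072  0.119     ]
corner [ 0.46659081 -0.35888448  0.012     ]
corner [ 0.46718073 -0.19333976  0.012     ]
corner [ 0.46293459 -0.35979107  0.012     ]
corner [ 0.46686663 -0.19346965  0.012     ]
```

Measured crank (0.528,-0.285,0.120), wheel axis ≈ (0.516,-0.319), plunger (0.487,-0.215,0.053), yaw ≈ 0. These agree with the sizes given (radius 37 mm, plunger offset). Next I go above the crank.

```bash
python3 -m handwheel '-0.036 0.016 0.03 0 0 0 0;-0.036 0.016 0.03 0 0 0 0;-0.0355 0.0165 0.03 0 0 0 0;0 0 0 0 0 0 0;0 0 0 0 0 0 0'; python3 - <<'E'
from h import *
o=wrist('w3');print(o['eef_pos'],o['width'])
c=load('w3');T=np.linalg.inv(c['world_from_camera']);K=c['camera_matrix']
for p in((.5285,-.2845,.119),(.516,-.319,.078)):
    q=K@(T@[*p,1])[:3];print(q[:2]/q[2])
E
```

```text
time_s: 5.62
eef_pos: [0.5286, -0.2825, 0.1634]
eef_rot: [-0.0, -0.003, 1.0, 0.0]
contact_force: [0.3, 0.1, -0.1]
width: 0.5
gripper_force: 0.0
[ 0.5286497  -0.28252536  0.16338306] 0.5003287394416732
[314.94786161 292.80673723]
[246.47425032 237.93127803]
```

View pics/w3.png

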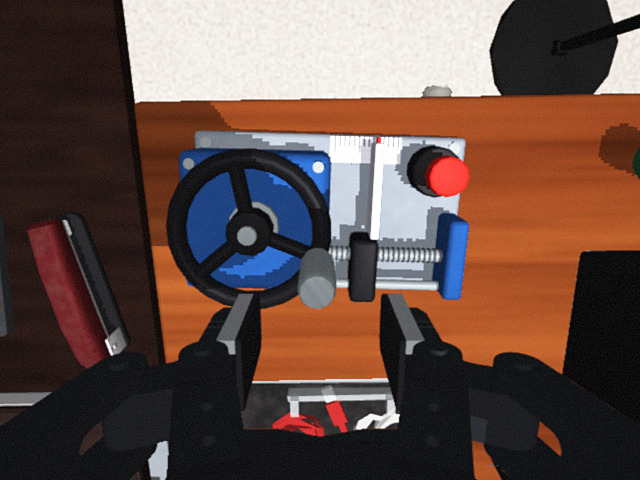

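Crank top is at (318,291), 3 px from the prediction; it is centred between the fingers. I descend and close lightly in stages.

```bash
python3 -m handwheel '0 0 0.017 0 0 0 0;0 0 0.017 0 0 0 0;0 0 0.017 0 0 0 0;0 0 0 0 0 0 -0.4;0 0 0 0 0 0 -0.4' 20;python3 -m handwheel '0 0 0 0 0 0 -0.5;0 0 0 0 0 0 -0.5;0 0 0 0 0 0 -0.5' 20;python3 -m handwheel '0 0 0 0 0 0 -0.57;0 0 0 0 0 0 -0.57;0 0 0 0 0 0 -0.57' 20
```

```text
time_s: 6.3
eef_pos: [0.5283, -0.2831, 0.1125]
eef_rot: [0.0, -0.003, 1.0, -0.0]
contact_force: [-0.2, -0.0, -0.2]
width: 0.297
gripper_force: 0.0
time_s: 6.68
eef_pos: [0.5284, -0.283, 0.1126]
eef_rot: [0.0, -0.003, 1.0, -0.0]
contact_force: [0.7, -0.5, 0.0]
width: 0.245
gripper_force: 0.0
time_s: 7.05
eef_pos: [0.5283, -0.2831, 0.1124]
eef_rot: [0.0, -0.003, 1.0, -0.0]
contact_force: [0.6, -1.4, 1.0]
width: 0.214
gripper_force: 0.4
```

```bash
python3 -m handwheel '0 0 0 0 0 0 -0.6;0 0 0 0 0 0 -0.6;0 0 0 0 0 0 -0.6' 20;python3 -m handwheel '0 0 0 0 0 0 -0.63;0 0 0 0 0 0 -0.63;0 0 0 0 0 0 -0.63' 20
```

```text
time_s: 7.42
eef_pos: [0.5282, -0.283, 0.1123]
eef_rot: [-0.0, -0.003, 1.0, -0.0]
contact_force: [-1.1, -0.5, 0.5]
width: 0.2
gripper_force: 0.5
time_s: 7.8
eef_pos: [0.5283, -0.2831, 0.1123]
eef_rot: [0.0, -0.003, 1.0, -0.0]
contact_force: [1.1, -1.9, 0.4]
width: 0.189
gripper_force: 18.6
```

```bash
python3 -m handwheel '0 0 0 0 0 0 -0.612;0 0 0 0 0 0 -0.612;0 0 0 0 0 0 -0.612' 20; python3 - <<'E'
import numpy as np
# clockwise circle steps in tool axes (tool x=-X, tool y=+Y), wheel axis W
W=np.array([.516,-.319]);P=np.array([.5283,-.283]);d=P-W;a0=np.degrees(np.arctan2(d[1],d[0]));print(np.hypot(*d),a0)
E
```

```text
time_s: 8.18
eef_pos: [0.5283, -0.283, 0.1123]
eef_rot: [-0.0, -0.003, 1.0, -0.0]
contact_force: [-0.9, -3.0, 0.1]
width: 0.194
gripper_force: 6.7
0.038043264844121905 71.13641244437594
```

```bash
cat >> h.py <<'E'
def arc(W,P,a1,n,r=.038):
    """tool-axis rows (x=-X, y=+Y) leading from P clockwise to angle a1 deg in n rows"""
    d=np.array(P)-W;a0=np.degrees(np.arctan2(d[1],d[0]));p=np.array(P)
    for a in np.linspace(a0,a1,n+1)[1:]:
        q=np.array(W)+r*np.array([np.cos(np.radians(a)),np.sin(np.radians(a))]);e=q-p;p=q
        print(f'{a:.0f}: {-e[0]:.4f} {e[1]:.4f}')
E
python3 -c "
from h import *
arc([.516,-.319],[.5283,-.283],-228.9,30)"
```

```text
61: -0.0060 -0.0027
51: -0.0055 -0.0037
41: -0.0048 -0.0046
31: -0.0039 -0.0054
21: -0.0029 -0.0059
11: -0.0018 -0.0064
1: -0.0007 -0.0066
-9: 0.0004 -0.0066
-19: 0.0016 -0.0064
-29: 0.0027 -0.0061
-39: 0.0037 -0.0055
-49: 0.0046 -0.0048
-59: 0.0054 -0.0039
-69: 0.0059 -0.0029
-79: 0.0064 -0.0018
-89: 0.0066 -0.0007
-99: 0.0066 0.0004
-109: 0.0064 0.0016
-119: 0.0061 0.0027
-129: 0.0055 0.0037
-139: 0.0048 0.0046
-149: 0.0039 0.0054
-159: 0.0029 0.0059
-169: 0.0018 0.0064
-179: 0.0007 0.0066
-189: -0.0004 0.0066
-199: -0.0016 0.0064
-209: -0.0027 0.0061
-219: -0.0037 0.0055
-229: -0.0046 0.0048
```

```bash
python3 -m handwheel '-0.006 -0.0027 0 0 0 0 -0.612;-0.0055 -0.0037 0 0 0 0 -0.612;0 0 0 0 0 0 -0.612' 20; python3 -m handwheel '-0.0048 -0.0046 0 0 0 0 -0.612;0 0 0 0 0 0 -0.612' 20
```

```text
time_s: 8.55
eef_pos: [0.5404, -0.2896, 0.1123]
eef_rot: [0.0, -0.003, 1.0, 0.0]
contact_force: [0.2, 0.3, 1.4]
width: 0.193
gripper_force: 6.7
time_s: 8.8
eef_pos: [0.5451, -0.2941, 0.1123]
eef_rot: [0.0, -0.003, 1.0, -0.0]
contact_force: [0.8, -0.1, 2.3]
width: 0.199
gripper_force: 6.7
```

```bash
g(){ egrep 'eef_pos|contact|gripper_f'|tr '\n' ' ';echo; }
python3 -m handwheel '-0.0039 -0.0054 0 0 0 0 -0.612' 20|g
python3 -m handwheel '-0.0029 -0.0059 0 0 0 0 -0.612' 20|g
python3 -m handwheel '-0.0018 -0.0064 0 0 0 0 -0.612' 20|g
python3 -m handwheel '-0.0007 -0.0066 0 0 0 0 -0.612' 20|g
python3 -m handwheel '0.0004 -0.0066 0 0 0 0 -0.612' 20|g
```

```text
eef_pos: [0.5487, -0.2991, 0.1124] contact_force: [0.7, -0.3, 0.5] gripper_force: 6.5 
eef_pos: [0.5519, -0.3054, 0.1124] contact_force: [0.8, 1.3, 1.9] gripper_force: 6.6 
eef_pos: [0.5538, -0.312, 0.1125] contact_force: [1.1, 0.8, 1.5] gripper_force: 6.6 
eef_pos: [0.5545, -0.3187, 0.1125] contact_force: [3.2, 0.9, 2.2] gripper_force: 6.6 
eef_pos: [0.554, -0.3254, 0.1125] contact_force: [3.2, 0.5, 2.5] gripper_force: 6.6
```

```bash
g(){ egrep 'eef_pos|contact|gripper_f'|tr '\n' ' ';echo; }
python3 -m handwheel '0.0013 -0.0064 0 0 0 0 -0.612' 20|g
python3 -m handwheel '0.0025 -0.0061 0 0 0 0 -0.612' 20|g
python3 -m handwheel '0.0036 -0.0055 0 0 0 0 -0.612' 20|g
python3 -m handwheel '0.0046 -0.0048 0 0 0 0 -0.612' 20|g
python3 -m handwheel '0.0054 -0.0039 0 0 0 0 -0.612' 20|g
```

```text
eef_pos: [0.5525, -0.3319, 0.1125] contact_force: [2.7, -0.2, 2.7] gripper_force: 6.7 
eef_pos: [0.5498, -0.3379, 0.1124] contact_force: [2.6, -1.3, 3.5] gripper_force: 6.7 
eef_pos: [0.5461, -0.3434, 0.1124] contact_force: [2.1, -1.9, 3.6] gripper_force: 6.7 
eef_pos: [0.5415, -0.3482, 0.1125] contact_force: [1.9, -1.5, 3.7] gripper_force: 6.7 
eef_pos: [0.536, -0.3521, 0.1124] contact_force: [2.2, -2.2, 3.9] gripper_force: 6.7
```

```bash
g(){ egrep 'eef_pos|contact|gripper_f'|tr '\n' ' ';echo; }
python3 -m handwheel '0.0059 -0.0029 0 0 0 0 -0.612' 20|g
python3 -m handwheel '0.0064 -0.0018 0 0 0 0 -0.612' 20|g
python3 -m handwheel '0.0066 -0.0007 0 0 0 0 -0.612' 20|g
python3 -m handwheel '0.0066 0.0004 0 0 0 0 -0.612' 20|g
python3 -m handwheel '0.0064 0.0016 0 0 0 0 -0.612' 20|g
```

```text
eef_pos: [0.5308, -0.3544, 0.1124] contact_force: [7.9, 0.9, 2.7] gripper_force: 6.9 
eef_pos: [0.5247, -0.3562, 0.1124] contact_force: [8.7, -0.4, 2.9] gripper_force: 6.6 
eef_pos: [0.5181, -0.3572, 0.1124] contact_force: [7.7, -2.9, 2.0] gripper_force: 6.9 
eef_pos: [0.5114, -0.3571, 0.1125] contact_force: [6.5, -3.2, 1.3] gripper_force: 7.3 
eef_pos: [0.5049, -0.3559, 0.1126] contact_force: [7.1, -6.9, 0.8] gripper_force: 8.0
```

The wheel stiffened near -62°. I check for slip along the pads.

```bash
python3 - <<'E'
from h import *
o=wrist('w4');print(o['eef_pos'],o['contact_force'])
c=load('w4');T=np.linalg.inv(c['world_from_camera']);K=c['camera_matrix']
q=K@(T@[*o['eef_pos'][:2],.119,1])[:3];print(q[:2]/q[2])
E
```

```text
[ 0.50485749 -0.35589621  0.1125506 ] [ 7.09786318 -6.86844286  0.83289516]
[319.62785878 357.44058885]
```

View pics/w4.png

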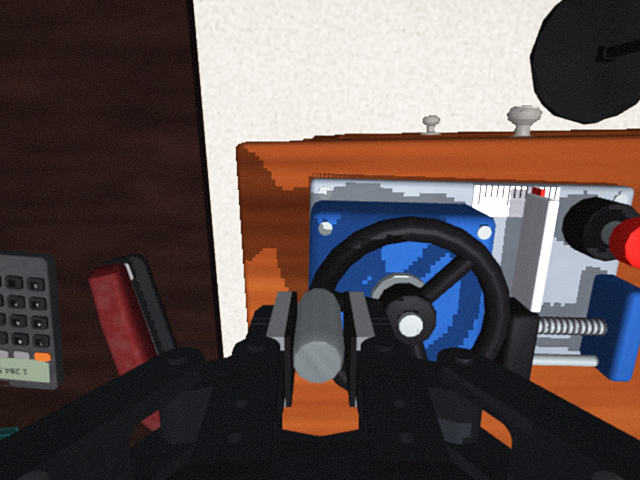

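The crank is still centred in the grip at (319,360), expected (319.6,357), and the guide is beside the scale. I continue with a slightly firmer grip.

```bash
python3 -c "
from h import *
arc([.516,-.319],[.5049,-.3559],-207,10,.0385)"
g(){ egrep 'eef_pos|contact|gripper_f'|tr '\n' ' ';echo; }
python3 -m handwheel '0.0064 0.002 0 0 0 0 -0.62' 20|g
python3 -m handwheel '0.0061 0.0026 0 0 0 0 -0.62' 20|g
```

```text
-117: 0.0062 0.0025
-127: 0.0057 0.0035
-137: 0.0050 0.0045
-147: 0.0042 0.0053
-157: 0.0032 0.0059
-167: 0.0021 0.0064
-177: 0.0009 0.0067
-187: -0.0002 0.0067
-197: -0.0014 0.0066
-207: -0.0025 0.0062
eef_pos: [0.4984, -0.3539, 0.1124] contact_force: [5.9, -4.9, 1.8] gripper_force: 11.0 
eef_pos: [0.4921, -0.3509, 0.1121] contact_force: [7.7, -2.3, -1.2] gripper_force: 10.8
```

```bash
g(){ egrep 'eef_pos|contact|gripper_f'|tr '\n' ' ';echo; }
python3 -m handwheel '0.0046 0.005 0 0 0 0 -0.62' 20|g
python3 -m handwheel '0.0037 0.0057 0 0 0 0 -0.62' 20|g
python3 -m handwheel '0.003 0.0059 0 0 0 0 -0.62' 20|g
python3 -m handwheel '0.0019 0.0064 0 0 0 0 -0.62' 20|g
python3 -m handwheel '0.0009 0.0067 0 0 0 0 -0.62' 20|g
```

```text
eef_pos: [0.4873, -0.3462, 0.1122] contact_force: [4.6, -6.0, -0.6] gripper_force: 11.3 
eef_pos: [0.4832, -0.3408, 0.1123] contact_force: [2.1, -8.6, 1.0] gripper_force: 11.7 
eef_pos: [0.4799, -0.335, 0.1122] contact_force: [2.1, -7.5, 0.9] gripper_force: 11.7 
eef_pos: [0.4777, -0.3286, 0.1122] contact_force: [0.4, -8.0, 2.2] gripper_force: 11.8 
eef_pos: [0.4766, -0.3219, 0.1121] contact_force: [-0.9, -8.2, 0.6] gripper_force: 11.8
```

```bash
python3 -c "
from h import *
arc([.516,-.319],[.4766,-.3219],-405,23,.0385)"
g(){ egrep 'eef_pos|contact|gripper_f'|tr '\n' ' ';echo; }
python3 -m handwheel '-0.0004 0.0067 0 0 0 0 -0.62' 20|g
python3 -m handwheel '-0.0016 0.0065 0 0 0 0 -0.62' 20|g
python3 -m handwheel '-0.0027 0.0062 0 0 0 0 -0.62' 20|g
```

```text
-186: -0.0011 0.0068
-196: -0.0012 0.0066
-206: -0.0024 0.0063
-216: -0.0034 0.0058
-226: -0.0044 0.0051
-236: -0.0052 0.0042
-246: -0.0058 0.0033
-256: -0.0063 0.0022
-265: -0.0066 0.0011
-275: -0.0067 -0.0001
-285: -0.0066 -0.0012
-295: -0.0063 -0.0023
-305: -0.0058 -0.0034
-315: -0.0051 -0.0043
-325: -0.0043 -0.0051
-335: -0.0033 -0.0058
-345: -0.0023 -0.0063
-355: -0.0011 -0.0066
-365: 0.0000 -0.0067
-375: 0.0012 -0.0066
-385: 0.0023 -0.0063
-395: 0.0033 -0.0058
-405: 0.0043 -0.0051
eef_pos: [0.4768, -0.3151, 0.1121] contact_force: [-2.5, -6.3, 2.3] gripper_force: 11.9 
eef_pos: [0.4782, -0.3085, 0.1121] contact_force: [-3.6, -7.3, 2.0] gripper_force: 12.0 
eef_pos: [0.4808, -0.3022, 0.112] contact_force: [-4.0, -6.4, 2.9] gripper_force: 12.0
```

```bash
g(){ egrep 'eef_pos|contact|gripper_f'|tr '\n' ' ';echo; }
python3 -m handwheel '-0.0036 0.0058 0 0 0 0 -0.62' 20|g
python3 -m handwheel '-0.0045 0.0051 0 0 0 0 -0.62' 20|g
python3 -m handwheel '-0.0053 0.0042 0 0 0 0 -0.62' 20|g
python3 -m handwheel '-0.0058 0.0033 0 0 0 0 -0.62' 20|g
python3 -m handwheel '-0.0063 0.0022 0 0 0 0 -0.62' 20|g
```

```text
eef_pos: [0.4843, -0.2963, 0.112] contact_force: [-3.4, -6.8, 2.7] gripper_force: 12.1 
eef_pos: [0.4888, -0.2912, 0.1119] contact_force: [-3.1, -6.1, 3.5] gripper_force: 12.2 
eef_pos: [0.494, -0.287, 0.1119] contact_force: [-4.1, -7.9, 2.4] gripper_force: 12.3 
eef_pos: [0.4997, -0.2838, 0.1118] contact_force: [-4.5, -7.7, 1.8] gripper_force: 12.5 
eef_pos: [0.5059, -0.2816, 0.1117] contact_force: [-6.0, -7.0, 2.0] gripper_force: 12.6
```

```bash
g(){ egrep 'eef_pos|contact|gripper_f'|tr '\n' ' ';echo; }
python3 -m handwheel '-0.0066 0.0003 0 0 0 0 -0.62' 20|g
python3 -m handwheel '-0.0067 -0.0005 0 0 0 0 -0.62' 20|g
python3 -m handwheel '-0.0066 -0.0014 0 0 0 0 -0.62' 20|g
python3 -m handwheel '-0.0062 -0.0023 0 0 0 0 -0.62' 20|g
python3 -m handwheel '-0.0058 -0.0034 0 0 0 0 -0.62' 20|g
```

```text
eef_pos: [0.5123, -0.2809, 0.1117] contact_force: [-8.1, -4.2, 3.7] gripper_force: 11.9 
eef_pos: [0.5188, -0.2809, 0.1117] contact_force: [-7.5, -2.1, 5.5] gripper_force: 11.6 
eef_pos: [0.5254, -0.282, 0.1116] contact_force: [-7.1, -0.4, 5.3] gripper_force: 11.3 
eef_pos: [0.5316, -0.2841, 0.1115] contact_force: [-7.8, 1.3, 5.1] gripper_force: 11.1 
eef_pos: [0.5374, -0.2873, 0.1114] contact_force: [-8.6, 1.8, 5.0] gripper_force: 10.9
```

```bash
g(){ egrep 'eef_pos|contact|gripper_f'|tr '\n' ' ';echo; }
python3 -m handwheel '-0.0051 -0.0043 0 0 0 0 -0.62' 20|g
python3 -m handwheel '-0.0043 -0.0051 0 0 0 0 -0.62' 20|g
python3 -m handwheel '-0.0033 -0.0058 0 0 0 0 -0.62' 20|g
python3 -m handwheel '-0.0023 -0.0063 0 0 0 0 -0.62' 20|g
python3 -m handwheel '-0.0011 -0.0066 0 0 0 0 -0.62' 20|g
python3 - <<'E'
from h import *
o=wrist('w5');print(o['eef_pos'],o['contact_force'])
c=load('w5');T=np.linalg.inv(c['world_from_camera']);K=c['camera_matrix']
q=K@(T@[*o['eef_pos'][:2],.119,1])[:3];print(q[:2]/q[2])
E
```

```text
eef_pos: [0.5425, -0.2913, 0.1114] contact_force: [-7.2, 3.3, 4.3] gripper_force: 10.9 
eef_pos: [0.5469, -0.2962, 0.1113] contact_force: [-7.0, 4.6, 4.7] gripper_force: 10.9 
eef_pos: [0.5504, -0.3018, 0.1113] contact_force: [-6.6, 6.2, 3.8] gripper_force: 11.0 
eef_pos: [0.5529, -0.3079, 0.1113] contact_force: [-4.8, 7.0, 5.2] gripper_force: 11.1 
eef_pos: [0.5543, -0.3143, 0.1114] contact_force: [-3.2, 7.3, 4.5] gripper_force: 11.2 
[ 0.55427343 -0.31430876  0.11140079] [-3.1822252   7.28888549  4.54114984]
[319.7923709 359.3403155]
```

View pics/w5.png

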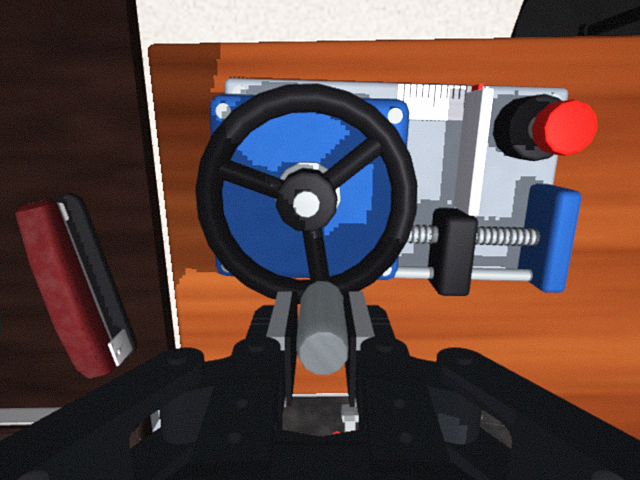

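Guide pointer is at (477,88) and the crank is centred at (323,350). I compute the guide's travel.

```bash
python3 - <<'E'
from h import *
box={'w1':(335,160,362,185),'w2':(405,255,432,280),'w3':(365,130,392,152),'w4':(525,180,555,205),'w5':(465,78,492,98)}
P={}
for n,(x0,y0,x1,y1) in box.items():
    c=load(n);m=mask(c,'red')[y0:y1,x0:x1];ys,xs=np.nonzero(m);u=(xs.mean()+x0,ys.mean()+y0);P[n]=(c,u)
    b=max(blobs(c,'red',300),key=lambda s:s[0][4])
    r=plane(c,b[1],.054)
    print(n,len(xs),np.round(u,1),[plane(c,u,z)[1].round(4) for z in(.025,.032,.038)],'plunger',r.round(4))
print(tri([P[k] for k in('w1','w2','w3')]))
E
```

```text
w1 10 [351.5 170.4] [np.float64(-0.2465), np.float64(-0.247), np.float64(-0.2475)] plunger [ 0.4867 -0.2147  0.054 ]
w2 15 [418.2 263. ] [np.float64(-0.2484), np.float64(-0.2501), np.float64(-0.2516)] plunger [ 0.4858 -0.2151  0.054 ]
w3 16 [377.6 139. ] [np.float64(-0.249), np.float64(-0.2499), np.float64(-0.2507)] plunger [ 0.4871 -0.2149  0.054 ]
w4 66 [538.  191.3] [np.float64(-0.2501), np.float64(-0.2536), np.float64(-0.2567)] plunger [ 0.4861 -0.2236  0.054 ]
w5 55 [477.2  86.3] [np.float64(-0.2426), np.float64(-0.2451), np.float64(-0.2472)] plunger [ 0.4875 -0.2159  0.054 ]
(array([ 0.46921133, -0.24671982,  0.01658816]), [0.0008, 0.0003, 0.0011])
```

```bash
python3 -c "
from h import *
arc([.516,-.319],[.5543,-.3143],-61,7,.0385)"; g(){ egrep 'eef_pos|contact|gripper_f'|tr '\n' ' ';echo; }
python3 -m handwheel '0.0000 -0.0067 0 0 0 0 -0.62' 20|g
python3 -m handwheel '0.0012 -0.0066 0 0 0 0 -0.62' 20|g
python3 -m handwheel '0.0023 -0.0063 0 0 0 0 -0.62' 20|g
python3 -m handwheel '0.0033 -0.0058 0 0 0 0 -0.62' 20|g
```

```text
-3: -0.0002 -0.0065
-12: 0.0009 -0.0065
-22: 0.0019 -0.0062
-32: 0.0030 -0.0058
-42: 0.0039 -0.0052
-51: 0.0047 -0.0045
-61: 0.0054 -0.0036
eef_pos: [0.5545, -0.3207, 0.1115] contact_force: [-2.8, 7.5, 4.0] gripper_force: 11.4 
eef_pos: [0.5537, -0.3274, 0.1116] contact_force: [-1.4, 8.3, 3.7] gripper_force: 11.6 
eef_pos: [0.5517, -0.3337, 0.1117] contact_force: [0.3, 7.8, 5.2] gripper_force: 11.8 
eef_pos: [0.5486, -0.3396, 0.1118] contact_force: [1.3, 8.2, 3.2] gripper_force: 11.9
```

```bash
g(){ egrep 'eef_pos|contact|gripper_f'|tr '\n' ' ';echo; }
python3 -m handwheel '0.0039 -0.0053 0 0 0 0 -0.62' 20|g
python3 -m handwheel '0.0047 -0.0046 0 0 0 0 -0.62' 20|g
python3 -m handwheel '0.0052 -0.0036 0 0 0 0 -0.62;0 0 0 0 0 0 -0.62' 20|g
python3 - <<'E'
from h import *
o=wrist('w6');p=o['eef_pos'];print(np.degrees(np.arctan2(p[1]+.319,p[0]-.516)))
c=load('w6')
b=[x for x in blobs(c,'red',5)];print(b)
for s,u in b:print([plane(c,u,z)[:2].round(4) for z in(.017,.025,.032,.054)])
E
```

```text
eef_pos: [0.5449, -0.3449, 0.1118] contact_force: [3.5, 7.7, 3.0] gripper_force: 12.0 
eef_pos: [0.5403, -0.3495, 0.1117] contact_force: [3.4, 8.9, 3.5] gripper_force: 12.2 
eef_pos: [0.5349, -0.3533, 0.1117] contact_force: [2.4, 6.6, 3.8] gripper_force: 11.9 
-61.17459133580361
[([550, 128, 14, 6, 78], [556.7, 130.6]), ([615, 150, 25, 51, 942], [629.1, 175.7]), ([107, 244, 4, 7, 11], [108.3, 247.2]), ([98, 248, 6, 2, 7], [100.4, 248.6]), ([109, 251, 3, 4, 6], [109.8, 252.5]), ([91, 256, 31, 31, 182], [108.0, 269.7]), ([85, 272, 3, 5, 6], [86.3, 274.2]), ([89, 279, 21, 20, 108], [96.8, 289.4]), ([115, 287, 7, 5, 14], [118.4, 288.8]), ([111, 292, 20, 19, 125], [121.6, 301.5]), ([128, 312, 10, 23, 53], [133.2, 324.0]), ([110, 316, 10, 7, 22], [114.9, 318.9]), ([122, 322, 4, 5, 10], [123.5, 324.3]), ([104, 326, 3, 3, 5], [104.8, 327.2]), ([108, 332, 21, 19, 87], [116.6, 338.8]), ([133, 336, 16, 27, 136], [139.7, 349.1]), ([121, 350, 5, 4, 9], [122.3, 351.3]), ([125, 352, 4, 4, 7], [126.6, 353.4]), ([120, 365, 8, 7, 19], [123.4, 368.2])]
[array([ 0.4697, -0.238 ]), array([ 0.4697, -0.242
[... 1318 characters left out ...]
([ 0.5665, -0.4528]), array([ 0.5557, -0.4419])]
[array([ 0.5756, -0.4706]), array([ 0.5716, -0.4663]), array([ 0.5681, -0.4625]), array([ 0.5572, -0.4505])]
[array([ 0.5826, -0.465 ]), array([ 0.5783, -0.4609]), array([ 0.5746, -0.4572]), array([ 0.563 , -0.4459])]
[array([ 0.5888, -0.4529]), array([ 0.5844, -0.4492]), array([ 0.5805, -0.446 ]), array([ 0.5682, -0.4359])]
[array([ 0.5902, -0.4627]), array([ 0.5857, -0.4587]), array([ 0.5818, -0.4551]), array([ 0.5694, -0.444 ])]
[array([ 0.5915, -0.4605]), array([ 0.587 , -0.4565]), array([ 0.583, -0.453]), array([ 0.5704, -0.4421])]
[array([ 0.6008, -0.4633]), array([ 0.5959, -0.4592]), array([ 0.5916, -0.4557]), array([ 0.5781, -0.4445])]
```

```bash
python3 -m handwheel '0 0 0 0 0 0 -0.5;0 0 0 0 0 0 -0.3;0 0 0 0 0 0 -0.1;0 0 -0.03 0 0 0 0;0 0 -0.04 0 0 0 0'; python3 -m handwheel '0.017 0.04 -0.036 0 0 0 -0.5;0.017 0.041 -0.036 0 0 0 -1;0 0 0 0 0 0 -1;0 0 0 0 0 0 -1;0 0 0 0 0 0 -1'
python3 - <<'E'
from h import *
o=wrist('w7');print(o['eef_pos'])
c=load('w7');a=load('w1')
for n,k in(('w1',a),('w7',c)):
  for s,u in blobs(k,'red',5):
    if s[1]<230:print(n,s[4],u,plane(k,u,.02).round(4),plane(k,u,.054).round(4))
cv2.imwrite('pics/w17.png',np.hstack([cv2.resize(k['pixels'][150:310,190:430,::-1],None,fx=1.65,fy=1.65) for k in(a,c)]))
E
```

```text
time_s: 15.58
eef_pos: [0.5349, -0.3547, 0.1819]
eef_rot: [-0.001, -0.003, 1.0, 0.001]
contact_force: [1.3, -0.6, 0.6]
width: 0.5
gripper_force: 0.0
time_s: 16.2
eef_pos: [0.501, -0.2746, 0.2527]
eef_rot: [-0.001, -0.002, 1.0, 0.001]
contact_force: [0.1, -0.2, -0.3]
width: 0.0
gripper_force: 0.0
[ 0.50099948 -0.27463283  0.2526676 ]
w1 8 [349.5, 171.5] [ 0.4696 -0.2478  0.02  ] [ 0.4663 -0.2501  0.054 ]
w1 6 [195.5, 186.5] [ 0.4828 -0.3749  0.02  ] [ 0.4782 -0.365   0.054 ]
w1 651 [395.8, 199.1] [ 0.4922 -0.2086  0.02  ] [ 0.4867 -0.2147  0.054 ]
w7 7 [363.4, 171.7] [ 0.4694 -0.2389  0.02  ] [ 0.4662 -0.2424  0.054 ]
w7 655 [399.2, 199.5] [ 0.4922 -0.2084  0.02  ] [ 0.4868 -0.2148  0.054 ]
```

View pics/w17.png

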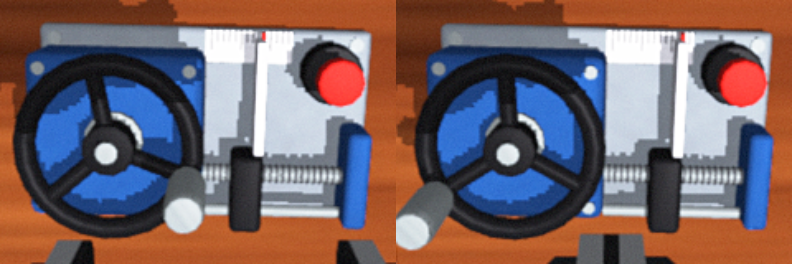

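Pointer moved 8.9 mm (-0.2478 → -0.2389), so the wheel is right. Before the plunger I check the clearance to the speaker.

```bash
python3 - <<'E'
from h import *
a,b,c=load('w1'),load('w2'),load('w3')
print(tri([(a,(506,255)),(b,(559,335))]),[plane(a,(506,255),z).round(3) for z in (0,.1,.2)],[plane(c,(580,252),z).round(3) for z in (0,.1,.2)])
E
python3 -m handwheel '0.014 0.06 0.05 0 0 0 -1;0 0 0.05 0 0 0 -1;0 0 0.05 0 0 0 -1;0 0 0.02 0 0 0 -1;0 0 0 0 0 0 -1'
```

```text
(array([ 0.54618682, -0.10238731,  0.00062057]), [0.0004, 0.0004]) [array([ 0.546, -0.102,  0.   ]), array([ 0.516, -0.147,  0.1  ]), array([ 0.487, -0.193,  0.2  ])] [array([ 0.545, -0.103,  0.   ]), array([ 0.516, -0.166,  0.1  ]), array([ 0.487, -0.23 ,  0.2  ])]
time_s: 16.88
eef_pos: [0.4886, -0.2267, 0.0924]
eef_rot: [-0.002, -0.002, 1.0, 0.001]
contact_force: [0.1, 0.0, 0.5]
width: -0.0
gripper_force: 0.0
```

Speaker corner at (0.546,-0.102), so it is clear. The first row was clipped; I correct sideways, then press gently.

```bash
g(){ egrep 'eef_pos|contact|time'|tr '\n' ' ';echo; }
python3 -m handwheel '0.0015 0.012 0 0 0 0 -1;0 0 0.012 0 0 0 -1;0 0 0 0 0 0 -1'|g
python3 -m handwheel '0 0 0.002 0 0 0 -1;0 0 0.002 0 0 0 -1;0 0 0 0 0 0 -1'|g
python3 -m handwheel '0 0 0.002 0 0 0 -1;0 0 0.002 0 0 0 -1;0 0 0 0 0 0 -1'|g
```

```text
time_s: 17.25 eef_pos: [0.4881, -0.2147, 0.0824] contact_force: [-0.2, -0.2, 0.6] 
time_s: 17.62 eef_pos: [0.4882, -0.215, 0.0788] contact_force: [0.1, 0.0, -0.6] 
time_s: 18.0 eef_pos: [0.4884, -0.215, 0.0751] contact_force: [-0.7, -1.4, 2.9]
```

```bash
g(){ egrep 'eef_pos|contact|time'|tr '\n' ' ';echo; }
python3 -m handwheel '0 0 0.002 0 0 0 -1;0 0 0.002 0 0 0 -1;0 0 0 0 0 0 -1'|g
python3 -m handwheel '0 0 0.0015 0 0 0 -1;0 0 0 0 0 0 -1'|g
python3 -m handwheel '0 0 0.001 0 0 0 -1;0 0 0 0 0 0 -1'|g
```

```text
time_s: 18.38 eef_pos: [0.4884, -0.215, 0.0708] contact_force: [0.4, -0.3, 2.5] 
time_s: 18.62 eef_pos: [0.4884, -0.215, 0.0694] contact_force: [0.3, -0.9, 2.1] 
time_s: 18.88 eef_pos: [0.4884, -0.215, 0.0684] contact_force: [0.4, -1.5, 3.8]
```

```bash
g(){ egrep 'eef_pos|contact|time'|tr '\n' ' ';echo; }
python3 -m handwheel '0 0 0.0007 0 0 0 -1;0 0 0 0 0 0 -1'|g
python3 -m handwheel '0 0 0.0007 0 0 0 -1;0 0 0 0 0 0 -1'|g
```

```text
time_s: 19.12 eef_pos: [0.4884, -0.215, 0.068] contact_force: [-0.1, -0.7, 6.0] 
time_s: 19.38 eef_pos: [0.4885, -0.215, 0.068] contact_force: [-2.4, 0.3, 12.3]
```

Hard stop reached with the tip at 46 mm and 12 N. I retreat straight up and check.

```bash
python3 -m handwheel '0 0 -0.04 0 0 0 -1;0 0 -0.05 0 0 0 -1;0.005 -0.03 -0.05 0 0 0 -1;0.005 -0.025 -0.045 0 0 0 -1;0 0 0 0 0 0 -1'; python3 - <<'E'
from h import *
o=wrist('w8');print(o['eef_pos'],o['contact_force'])
c=load('w8')
for s,u in blobs(c,'red',5):
    if s[1]<230:print(s[4],u,[plane(c,u,z).round(4).tolist() for z in(.02,.045,.054)])
cv2.imwrite('pics/w8.png',c['pixels'][:,:,::-1])
E
```

```text
time_s: 20.0
eef_pos: [0.479, -0.2716, 0.2549]
eef_rot: [0.002, -0.002, 1.0, -0.001]
contact_force: [0.8, 0.4, -0.4]
width: 0.002
gripper_force: 0.0
[ 0.47895549 -0.27159112  0.25489025] [ 0.75585071  0.37635414 -0.43625033]
8 [359.5, 196.5] [[0.4695, -0.2389, 0.02], [0.4655, -0.2412, 0.045], [0.4641, -0.2421, 0.054]]
602 [392.2, 222.8] [[0.4919, -0.2105, 0.02], [0.4863, -0.2148, 0.045], [0.4843, -0.2164, 0.054]]
```

View pics/w8.png

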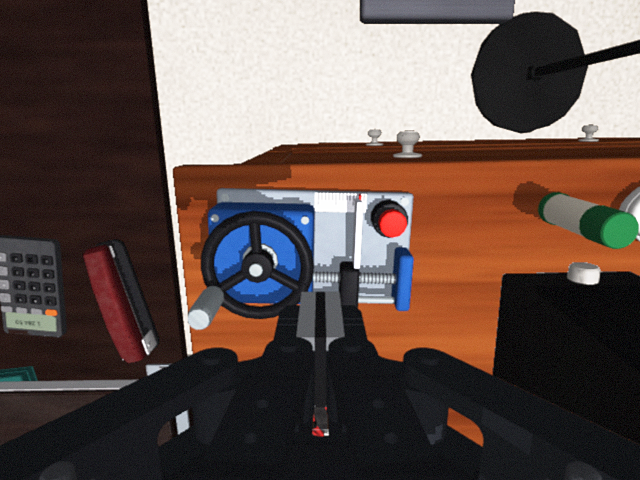

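The plunger (392,223) is now consistent with the down height (its ray meets the same x,y at z = 0.045). The guide is unchanged at +8.9 mm, the glue stick still stands, and the gripper is clear.

```bash
python3 -c "
from bench import manip
print(manip.hand_in())"
```

```text
the job is handed in; nothing more can be done
None
```

I handed the job in at about 20 s: the guide measured 8.9 mm beyond its start, the plunger is down on its stop (pressed with about 12 N), and the gripper is clear of everything; the hand-in returned no verdict.

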